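# Square a power supply into the corner of an assembly jig

## Task

Push the power supply unit across the bench until one long side is flat against the long fence, then push it along the fence until its end meets the end stop, so it sits squarely in the corner ready for screwdriving. Only push it with the fingers: it must stay down on the bench, never gripped or lifted. Leave the jar, the screwdriver and the small transformer where they are, and finish with the robot clear of everything.

Things in the scene. Friction and masses are not known exactly. Their poses are not given: they have to be found in the camera images.
- psu: the power supply unit: a loose, closed flat steel box, 100 mm (its x) by 130 mm (its y) and 45 mm high, about 0.5 kg, with black vent slots, a blank paper label and a black terminal strip with brass screws on top. Its sides are plain upright faces. Origin: centre of its underside; z up. It starts on the robot's side of the fence, turned at most 0.35 rad from the fence's direction; the terminal strip is on its -x (robot) side.
- fence: the long fence: a straight bare aluminium bar fixed to the bench, 540 mm long (along its y), 20 mm thick, 25 mm high (lower than the power supply). Origin: on the bench at the middle of its working face, which is the face towards the robot; its x axis points away from the robot, square to that face (bar from x = 0 to 20 mm). So the unit is flat against it when the unit's centre is at x = -50 mm in this frame and their axes are parallel.
- stop: the end stop: a short bare aluminium bar fixed to the bench, square to the fence and touching its working face, at either the left or the right end of the fence (it varies; the jar stands at the other end). 110 mm along its x (parallel to the fence's x), 30 mm thick along its y, 25 mm high. Origin: centre of its underside, 225 mm along the fence from the fence's middle; the unit's 100 mm end face meets it when their centres are 80 mm apart along the fence.
- jar: bystander: a loose white screw-top jar with a black lid, 48 mm across, 50 mm high, at the end of the fence that has no stop, its centre 225 mm along the fence from the middle and 55 mm in front of the working face. Origin: centre of its underside.
- driver: bystander: a loose screwdriver with a black handle, 170 mm long, lying on the bench to the left. Its x runs along it, the handle to -x; origin on the bench below the middle of its length.
- transformer: bystander: a small loose transformer (dark steel core, copper winding), 50 by 44 mm, 42 mm high, standing on the bench to the right. Origin: centre of its underside.
There are look-alikes about, which are no part of the job. Several things have the shape of the psu; the one meant has the colours described above.

How it is judged:
On the way, in this order (a step that is already met when the one before it is completed fails the run):
1. the power supply lies flat against the fence (x of psu in the frame of fence between -0.0535 and -0.045 m and angle between the x axis of psu and the x axis of fence, either way round below 0.035 rad and height (world z) of psu below 0.004 m), for 0.2 s.
2. it has been pushed along the fence to the end stop (all of step 1 and y of psu in the frame of stop between -0.0835 and 0.0835 m and y of psu in the frame of fence between -0.2 and 0.2 m), for 0.2 s.
At the end, for the whole second after the job is handed in: The power supply rests on the bench with its long side within 3.5 mm of the fence and within 2 degrees of parallel to it, its end within 3.5 mm of the end stop, and is still; jar, screwdriver and transformer are within 15 mm of where they began (all of step 2 and linear speed of psu below 0.01 m/s and distance of each of jar, driver, transformer from where it was at the start of the episode below 0.015 m); the robot touches nothing.
It fails at once if the power supply is lifted or tipped (height (world z) of psu above 0.01 m or angle between psu's own z axis and vertical above 0.12 rad).
It fails at once if the jar is disturbed (distance of jar from where it was at the start of the episode above 0.015 m).
It fails at once if the screwdriver is disturbed (distance of driver from where it was at the start of the episode above 0.015 m).
It fails at once if the transformer is disturbed (distance of transformer from where it was at the start of the episode above 0.015 m).
It also fails if it takes over 48 s, if anything falls off the work surface, if the arm or the gripper's body presses on something with over 40 N, if the wrist force passes 120 N, or if a joint passes its speed limit or range.

## Robot

A 6-joint arm with a two-finger parallel gripper is mounted at the origin on the work surface. World frame = base frame: x ahead of the robot, y to its left, z up, the work surface at z = 0. Lengths are in m, angles in rad, forces in N, time in s.
With the tool pointing down it reaches from about 0.225 to 0.875 m from the base axis. Payload 3.4 kg.
Tool frame: the origin (TCP) lies at the very end of the fingers, on their centre line; the grasp point (between the pads) lies behind it (manip.tcp_to_grasp is the z of the grasp point in the tool frame, in m); z points along the fingers, y is the direction in which the jaws open and shut (so a half turn about z gives the same grasp; the last joint's range is limited). The gripper opens to 85 mm and grips with 20 to 120 N. Pads are 22 mm wide; open, the fingers measure 114 mm over their backs; the gripper's body (76 mm by 85 mm) begins 54 mm behind the grasp point. The pads swing forward as they close: fully open they stand 13 mm farther back than shut.
Start: joints at [-1.418, 0.276, 1.505, -0, 1.361, -0.121], TCP at [0.155, -0.554, 0.231] pointing down, gripper open.
Joint ranges: [-2.89, 2.89], [-0.75, 2.08], [0.22, 2.7], [-1.18, 4.32], [0.11, 2.71], [-2.7, 2.7]. Speed limits (rad/s): [2.57, 2.57, 3.14, 3.14, 3.14, 3.14].

## Interface

Orientations are given as a unit quaternion [w, x, y, z].
In Python, from rig import manip, eyes gives the robot as it stands.
- The arm moves only by the tool servo_tool, never from a script. Its argument "increments" is a list of rows, each an object with "slide": the shift along the tool's x, y, z in m, a list of three; "spin": the turn about the tool's z in degrees. A call has 1 to 8 rows; each row shifts and turns the commanded pose from where the row before left it, along the tool's axes as they then stand; what a row does not reach is not made up. A row lasts 1/10 s, in which the tool goes at most 50 mm and 8.59 degrees, less where a joint would pass 70% of its speed; a pose out of reach is approached as far as the arm can. A call is refused whole if a number of a shift passes 0.05 or a number of a turn 8.59, either way. A call with a gripper value outside its range is refused whole. "hand" is the opening, from 0 (shut) to 1 (fully open), set as the call begins (left out, the last holds). The fingers move at their own pace and stop on an object; "newtons" is the grip in N (left out, the last holds). Time passes only in rows, so rows that do not move let the fingers close. It gives the time, the measured TCP pose, the force and the opening at its end, in the units of the state.
- manip.get_state(): the state, without advancing time (a new reading comes with each control period).
- eyes.get_image(name): name is "side" or "top" or "wrist"; returns the picture (480x640x3 uint8, blue, green, red); there is no depth.
- eyes.calibration(name): a dict with "fx", "fy", "cx", "cy" (pixels), "rvec" (rotation vector, rad) and "tvec" (3), from world to camera coordinates, as OpenCV has them; the wrist camera has in their place "hand_eye" (4x4, takes a point from camera to tool coordinates, whose origin is the TCP and whose axes are the flange's). Camera axes: x right, y down, z forward; pixel columns grow to the right and rows downward; lengths in m; the calibration is good to about 2 mm. A picture is of the moment at which its call begins: read the wrist's pose just before it. calibration takes no time and is no camera call.
- manip.sign_off(): hands the job in, once; it reports no verdict.
The state is a dict: "clock": time; "qpos": joint angles; "qd": joint speeds; "effort": joint torques, N m; "position": TCP position; "ee_rot": TCP orientation; "contact_force": force on the tool from outside, world axes, zero at the start; "moment": the same for the moment, N m; "width": finger opening in m.
Only numpy, scipy, OpenCV 4.12 (cv2) and the standard library are available. Lean on these libraries where they do the work, as an engineer would, in place of code of your own. Each camera call takes 0.05 s, during which the arm holds its last target.

## Working session

There is one attempt and no reset: what is moved stays moved. The work goes in short steps, Python scripts to look and compute and a tool call to move; the robot and the scene stay as the last step left them, time stands still between calls to the robot, and variables do not carry over. Pictures are saved under pics/ and viewed, and the job is handed in when it is done.

Besides the shell and the picture viewer there is one more tool, called after "Emit:" as name(argument=value, ...) on one line, values as JSON. servo_tool: Moves the arm, as the interface text tells. Its arguments: {"type":"object","properties":{"increments":{"type":"array","items":{"type":"object","properties":{"slide":{"type":"array","items":{"type":"number"}},"spin":{"type":"number"}}}},"hand":{"type":"number"},"newtons":{"type":"number"}},"required":["increments"]}

```bash
ls; mkdir -p pics; python3 - <<'E'
from rig import manip, eyes
import cv2
s=manip.get_state()
print(s, manip.tcp_to_grasp)
for n in ("top","side"):
    cv2.imwrite(f"pics/{n}0.png",eyes.get_image(n)); print(n,eyes.calibration(n))
print(eyes.calibration("wrist"))
E
```

```text
pics
{'clock': 0.0, 'qpos': array([-1.41798397e+00,  2.76590433e-01,  1.50617056e+00,  1.40536907e-05,
        1.36069364e+00, -1.21002239e-01]), 'qd': array([-2.50094429e-03,  5.30481229e-05, -1.30120516e-03, -1.60380126e-03,
       -7.43556530e-04, -6.21253097e-04]), 'effort': array([-5.52978531e-05, -4.16764891e+01, -2.45807952e+01,  1.18327384e-04,
        1.12569152e-02,  6.48682132e-06]), 'position': array([ 0.15539821, -0.55303675,  0.2304274 ]), 'ee_rot': array([-9.30980081e-04,  9.90642596e-01,  1.36478494e-01, -7.93672005e-06]), 'contact_force': array([0.65256874, 0.41400279, 0.61481631]), 'moment': array([-0.01723591,  0.03344444,  0.00357278]), 'width': 0.08534423345245834} -0.0187
top {'fx': 472.4382304659086, 'fy': 472.4382304659086, 'cx': 317.7229822753363, 'cy': 229.25147791739033, 'rvec': array([ 2.18751387, -2.14916579,  0.11445387]), 'tvec': array([-0.03344714,  0.51624916,  1.08979462])}
side {'fx': 447.7342327197104, 'fy': 447.7342327197104, 'cx': 325.57839609254785, 'cy': 242.97332774447972, 'rvec': array([ 2.15170793, -0.15514209,  0.1156876 ]), 'tvec': array([-0.52139219,  0.06081994,  0.84233336])}
{'fx': 336.81360220505974, 'fy': 336.81360220505974, 'cx': 321.0600122616164, 'cy': 238.64035874914433, 'hand_eye': array([[-2.10594523e-04, -9.64363678e-01, -2.64580142e-01,
         6.67969865e-02],
       [ 9.99999692e-01, -3.03026603e-06, -7.84912192e-04,
         6.75234336e-04],
       [ 7.56139061e-04, -2.64580226e-01,  9.64363382e-01,
        -1.43133670e-01],
       [ 0.00000000e+00,  0.00000000e+00,  0.00000000e+00,
         1.00000000e+00]])}
```

View pics/top0.png

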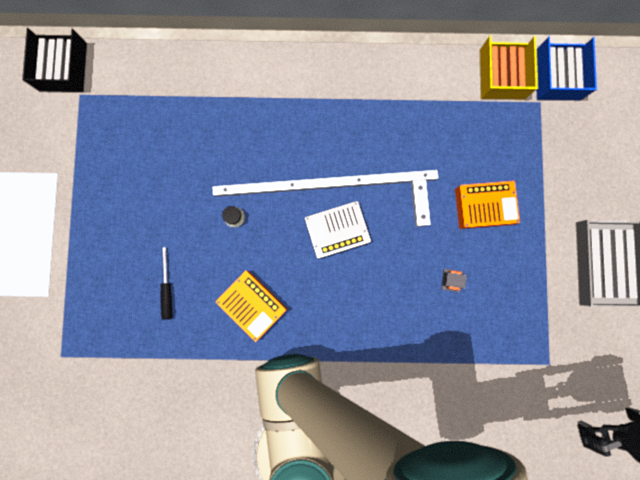

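View pics/side0.png

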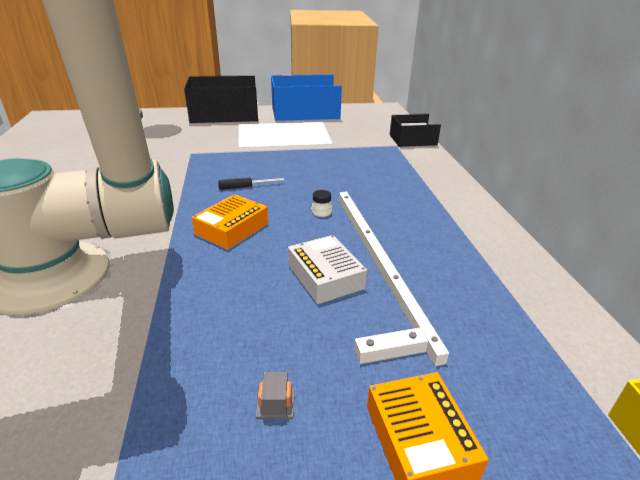

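The top view shows the steel psu at about (338,229), with the terminal strip towards the robot. The fence runs from (213,190) to (438,175), and the stop is at its right end at (422,203). The jar is at (234,216), the driver at (166,285) and the transformer at (455,280). The orange boxes are look-alikes.

```bash
python3 - <<'E'
import cv2
im=cv2.imread("pics/top0.png")
cv2.imwrite("pics/c1.png",cv2.resize(im[160:270,200:360],None,fx=5,fy=5,interpolation=cv2.INTER_CUBIC))
cv2.imwrite("pics/c2.png",cv2.resize(im[160:270,290:450],None,fx=5,fy=5,interpolation=cv2.INTER_CUBIC))
E
```

```text
(no output)
```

View pics/c1.png

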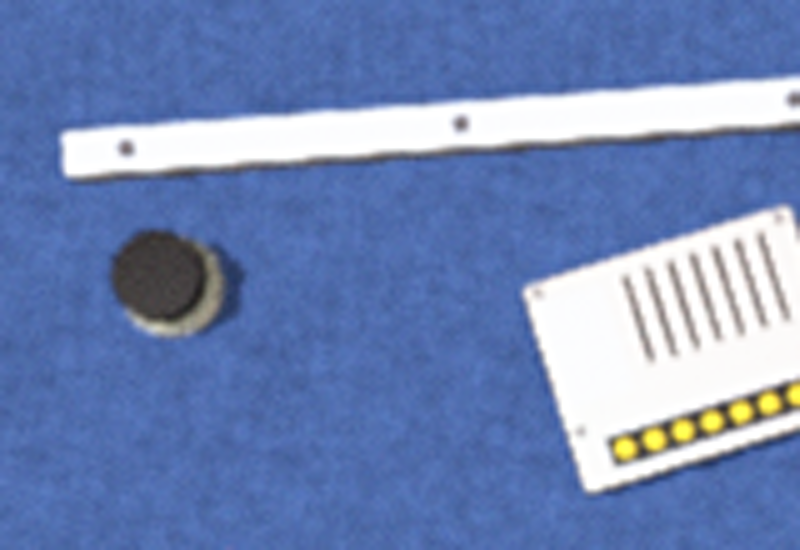

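View pics/c2.png

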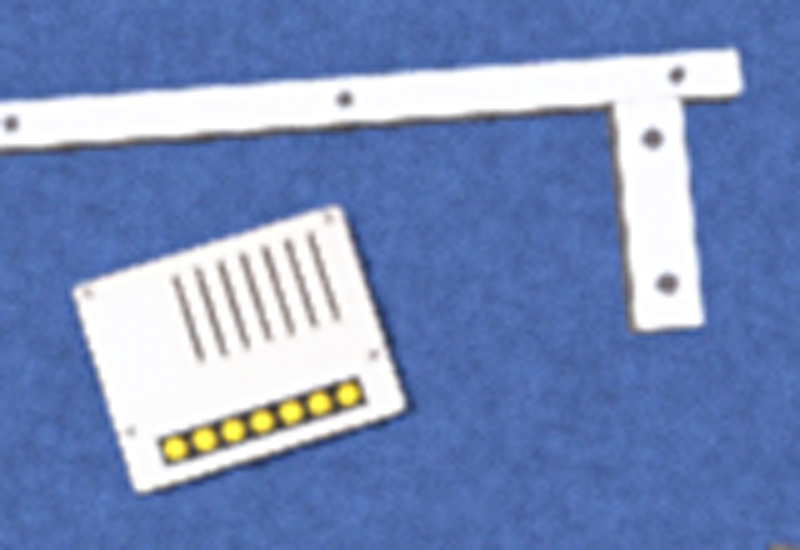

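Crop readings (crop 2 origin is 290,160, 5x scale):
- **psu top corners:** (75,290), (340,206), (407,408), (138,493).
- **Fence near edge:** (66,177) in crop 1 to (743,95) in crop 2.
- **Stop end:** (633,330) to (703,325).

```bash
cat > h.py <<'E'
import numpy as np, cv2
from rig import manip, eyes
def ray(n,pts,z):
    c=eyes.calibration(n); R,_=cv2.Rodrigues(c["rvec"]); C=-R.T@c["tvec"]
    out=[]
    for u,v in pts:
        d=R.T@np.array([(u-c["cx"])/c["fx"],(v-c["cy"])/c["fy"],1]); out.append((C+d*(z-C[2])/d[2])[:2])
    return np.array(out)
def crop(pts,x0,y0,s=5): return [((u+.5)/s+x0-.5,(v+.5)/s+y0-.5) for u,v in pts]
def box(P):
    (cx,cy),_,_=cv2.minAreaRect(P.astype(np.float32)); return P.mean(0)
def yaw(q):
    w,x,y,z=q; # tool x axis in world
    return np.arctan2(2*(x*y+w*z),1-2*(y*y+z*z))
E
python3 - <<'E'
from h import *
np.set_printoptions(precision=4,suppress=True)
F=ray("top",[*crop([(66,177),(62,131)],200,160),*crop([(743,95),(738,49)],290,160)],.025)
print("fence",F)
d=F[0]-F[2]; print("len",np.linalg.norm(d),"fence yaw(y axis->)",np.arctan2(-d[0],d[1])); print("mid",(F[0]+F[2])/2)
P=ray("top",crop([(75,290),(340,206),(407,408),(138,493)],290,160),.045)
print("psu",P,P.mean(0))
for i in range(4): print(np.linalg.norm(P[i]-P[(i+1)%4]))
for a,b in((0,1),(3,2)):
    d=P[a]-P[b]; print(np.arctan2(-d[0],d[1]))
S=ray("top",crop([(633,330),(703,325)],290,160),.025);print("stop",S)
print("jar lid",ray("top",crop([(158,275)],200,160),.05))
print("driver",ray("top",[(164,248),(167,318)],.01)," trafo",ray("top",[(455,280)],.042))
print("orange",ray("top",[(246,272),(286,311),(256,341),(217,302)],.045))
th=.0
f=ray("top",[(455,280)],0)
s=manip.get_state(); print(s["clock"],yaw(s["ee_rot"]))
E
```

```text
fence [[ 0.5946  0.2273]
 [ 0.6169  0.2301]
 [ 0.6441 -0.3108]
 [ 0.6665 -0.3086]]
len 0.5404093250193587 fence yaw(y axis->) 0.09169517228559067
mid [ 0.6194 -0.0417]
psu [[ 0.5416  0.0068]
 [ 0.5835 -0.1165]
 [ 0.4892 -0.1484]
 [ 0.4476 -0.0243]] [ 0.5155 -0.0706]
0.1301263740620849
0.09953200136367815
0.13087946070753456
0.09902011283910726
0.3273907221686286
0.32345245555659907
stop [[ 0.5298 -0.2576]
 [ 0.5328 -0.2908]]
jar lid [[0.545  0.1771]]
driver [[0.467  0.342 ]
 [0.3024 0.3265]]  trafo [[ 0.4031 -0.3431]]
orange [[0.413  0.1391]
 [0.3259 0.0448]
 [0.2575 0.1112]
 [0.3435 0.2031]]
0.1 0.27380364399579027
```

Emit:
servo_tool(increments=[{"slide": [0, 0, 0], "spin": 5.2}, {"slide": [0, 0, 0], "spin": 5.2}, {"slide": [0.024, -0.037, 0]}, {"slide": [0.024, -0.037, 0]}, {"slide": [0.024, -0.037, 0]}, {"slide": [0.024, -0.037, 0]}, {"slide": [0.024, -0.037, 0]}, {"slide": [0.024, -0.037, 0]}], hand=1)

```text
$.increments[2]: bad value
```

Emit:
servo_tool(increments=[{"slide": [0.024, -0.037, 0.01]}, {"slide": [0.024, -0.037, 0.01]}, {"slide": [0.024, -0.037, 0.01]}, {"slide": [0.024, -0.037, 0.01]}, {"slide": [0.024, -0.037, 0.01]}, {"slide": [0.024, -0.037, 0.01]}, {"slide": [0, 0, 0]}, {"slide": [0, 0, 0]}])

```text
$.increments[0]: bad value
```

Both calls were refused; rows probably need "spin" every time.

Emit:
servo_tool(increments=[{"slide": [0, 0, 0], "spin": 5.2}, {"slide": [0, 0, 0], "spin": 5.2}, {"slide": [0.024, -0.037, 0], "spin": 0}, {"slide": [0.024, -0.037, 0], "spin": 0}, {"slide": [0.024, -0.037, 0], "spin": 0}, {"slide": [0.024, -0.037, 0], "spin": 0}, {"slide": [0.024, -0.037, 0], "spin": 0}, {"slide": [0.024, -0.037, 0], "spin": 0}], hand=1)

```text
clock: 0.9
position: [0.2787, -0.3174, 0.231]
ee_rot: [-0.0, 0.999, 0.046, 0.0]
contact_force: [1.2, -1.2, -0.5]
width: 0.0854
```

Emit:
servo_tool(increments=[{"slide": [0.024, -0.037, 0.01], "spin": 0}, {"slide": [0.024, -0.037, 0.01], "spin": 0}, {"slide": [0.024, -0.037, 0.01], "spin": 0}, {"slide": [0.024, -0.037, 0.01], "spin": 0}, {"slide": [0.024, -0.037, 0.01], "spin": 0}, {"slide": [0.024, -0.037, 0.01], "spin": 0}, {"slide": [0, 0, 0], "spin": 0}, {"slide": [0, 0, 0], "spin": 0}])

```text
clock: 1.7
position: [0.4011, -0.084, 0.1708]
ee_rot: [0.0, 0.999, 0.048, -0.001]
contact_force: [-0.0, -0.3, -0.5]
width: 0.0857
```

```bash
cat >> h.py <<'E'
O=np.array([.6194,-.0417]); FY=.0917
def ff(p):
    r=np.array(p[:2])-O; c,s=np.cos(FY),np.sin(FY); return np.round([r[0]*c+r[1]*s,-r[0]*s+r[1]*c],4)
def st():
    s=manip.get_state(); p=s["position"]
    print("t",round(s["clock"],2),"fence-xy",ff(p),"z",round(p[2],4),"relyaw",round(yaw(s["ee_rot"])-FY,4),"F",np.round(s["contact_force"],1),"w",round(s["width"],4))
E
python3 -c "
from h import *
st()
cv2.imwrite('pics/w1.png',eyes.get_image('wrist'))"
```

```text
t 1.7 fence-xy [-0.2212 -0.0221] z 0.1708 relyaw 0.0041 F [-0.  -0.3 -0.5] w 0.0857
```

View pics/w1.png

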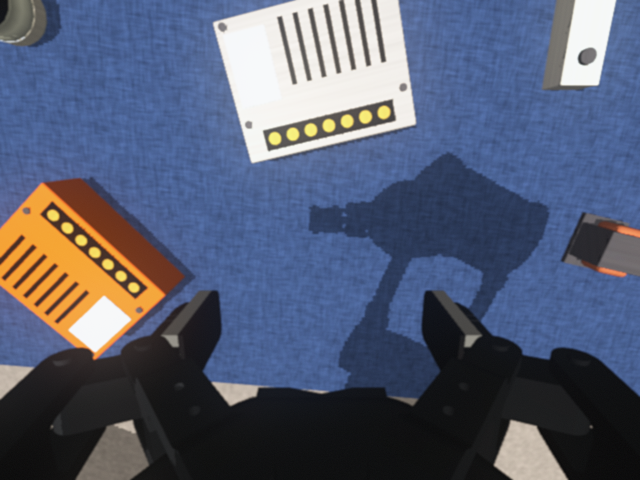

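The fingers straddle the space in front of the psu, with the orange box clear to the left. Descending now.

Emit:
servo_tool(increments=[{"slide": [0, 0, 0.04], "spin": 0}, {"slide": [0, 0, 0.04], "spin": 0}, {"slide": [0, 0, 0.04], "spin": 0}, {"slide": [0, 0, 0.03], "spin": 0}, {"slide": [0, 0, 0.014], "spin": 0}, {"slide": [0, 0, 0], "spin": 0}])

```text
clock: 2.35
position: [0.3995, -0.0861, 0.0058]
ee_rot: [-0.001, 0.999, 0.045, -0.002]
contact_force: [-0.5, 0.4, 0.3]
width: 0.0856
```

Emit:
servo_tool(increments=[{"slide": [0.015, 0, 0], "spin": 0}, {"slide": [0.01, 0, 0], "spin": 0}, {"slide": [0.006, 0, 0], "spin": 0}, {"slide": [0.006, 0, 0], "spin": 0}, {"slide": [0.006, 0, 0], "spin": 0}, {"slide": [0.006, 0, 0], "spin": 0}, {"slide": [0, 0, 0], "spin": 0}])

```text
clock: 3.05
position: [0.4507, -0.0803, 0.0073]
ee_rot: [0.0, 0.999, 0.046, 0.0]
contact_force: [0.1, 0.1, 0.8]
width: 0.0853
```

```bash
python3 -c "
from h import *
st()
a=eyes.get_image('top')[150:280,280:450]
cv2.imwrite('pics/t2.png',cv2.resize(a,None,fx=4,fy=4,interpolation=cv2.INTER_CUBIC))"
```

```text
t 3.05 fence-xy [-0.1715 -0.023 ] z 0.0073 relyaw 0.0012 F [0.1 0.1 0.8] w 0.0853
```

View pics/t2.png

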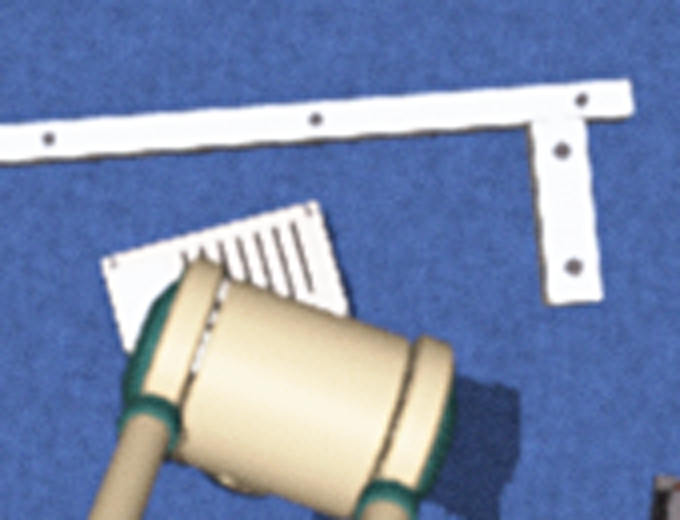

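The arm hides most of the psu, but its far-left corner is near (105,258) in the crop, so it has started to move. I'll keep pushing.

Emit:
servo_tool(increments=[{"slide": [0.006, 0, 0], "spin": 0}, {"slide": [0.006, 0, 0], "spin": 0}, {"slide": [0.006, 0, 0], "spin": 0}, {"slide": [0.006, 0, 0], "spin": 0}, {"slide": [0.006, 0, 0], "spin": 0}, {"slide": [0.006, 0, 0], "spin": 0}, {"slide": [0.006, 0, 0], "spin": 0}, {"slide": [0, 0, 0], "spin": 0}])

```text
clock: 3.9
position: [0.4938, -0.0769, 0.0075]
ee_rot: [0.0, 0.999, 0.046, 0.001]
contact_force: [0.1, 0.7, -0.7]
width: 0.0853
```

```bash
python3 -c "
from h import *
st()
cv2.imwrite('pics/w3.png',eyes.get_image('wrist'))
cv2.imwrite('pics/s3.png',cv2.resize(eyes.get_image('side')[180:380,220:480],None,fx=3,fy=3))"
```

```text
t 3.9 fence-xy [-0.1283 -0.0235] z 0.0075 relyaw 0.0007 F [ 0.1  0.7 -0.7] w 0.0853
```

View pics/w3.png

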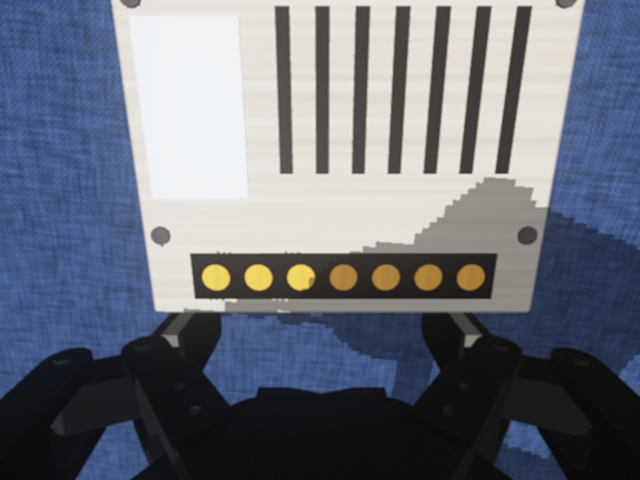

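View pics/s3.png

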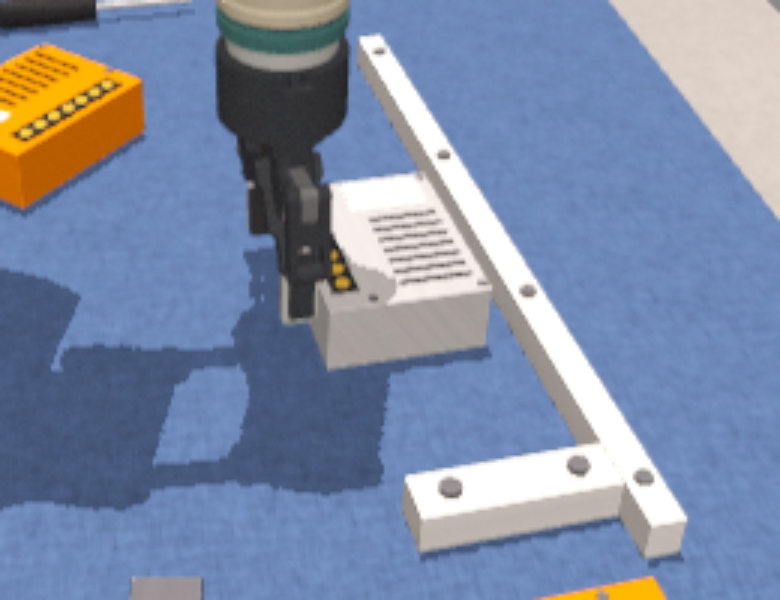

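The psu is now square on both fingers (its near edge is level at row 312), with about 17 mm left to the fence. I'll slow down.

Emit:
servo_tool(increments=[{"slide": [0.004, 0, 0], "spin": 0}, {"slide": [0.004, 0, 0], "spin": 0}, {"slide": [0.003, 0, 0], "spin": 0}, {"slide": [0.002, 0, 0], "spin": 0}, {"slide": [0.001, 0, 0], "spin": 0}])

```text
clock: 4.5
position: [0.5058, -0.0753, 0.0073]
ee_rot: [0.0, 0.999, 0.046, -0.0]
contact_force: [-4.7, -0.4, 2.2]
width: 0.0853
```

Emit:
servo_tool(increments=[{"slide": [0.001, 0, 0], "spin": 0}, {"slide": [0.001, 0, 0], "spin": 0}])

```text
clock: 4.7
position: [0.5077, -0.0751, 0.0073]
ee_rot: [0.0, 0.999, 0.046, -0.0]
contact_force: [-2.5, 0.1, 2.0]
width: 0.0854
```

Emit:
servo_tool(increments=[{"slide": [0.001, 0, 0], "spin": 0}])

```text
clock: 4.8
position: [0.5088, -0.075, 0.0073]
ee_rot: [0.0, 0.999, 0.046, -0.0]
contact_force: [-2.9, -0.4, 2.0]
width: 0.0853
```

Emit:
servo_tool(increments=[{"slide": [0.001, 0, 0], "spin": 0}])

```text
clock: 4.9
position: [0.5099, -0.0749, 0.0073]
ee_rot: [0.0, 0.999, 0.046, -0.0]
contact_force: [-3.8, -0.3, 1.3]
width: 0.0856
```

Emit:
servo_tool(increments=[{"slide": [0.001, 0, 0], "spin": 0}])

```text
clock: 5.0
position: [0.5109, -0.0748, 0.0073]
ee_rot: [0.0, 0.999, 0.046, -0.0]
contact_force: [-3.8, -0.8, 2.5]
width: 0.0856
```

Emit:
servo_tool(increments=[{"slide": [0.001, 0, 0], "spin": 0}])

```text
clock: 5.1
position: [0.512, -0.0748, 0.0073]
ee_rot: [0.0, 0.999, 0.046, 0.0]
contact_force: [-3.1, -0.8, 1.3]
width: 0.0855
```

```bash
python3 -c "
from h import *
st()
cv2.imwrite('pics/s4.png',cv2.resize(eyes.get_image('side')[180:380,220:480],None,fx=3,fy=3))"
```

```text
t 5.1 fence-xy [-0.11   -0.0231] z 0.0073 relyaw 0.0006 F [-3.1 -0.8  1.3] w 0.0855
```

View pics/s4.png

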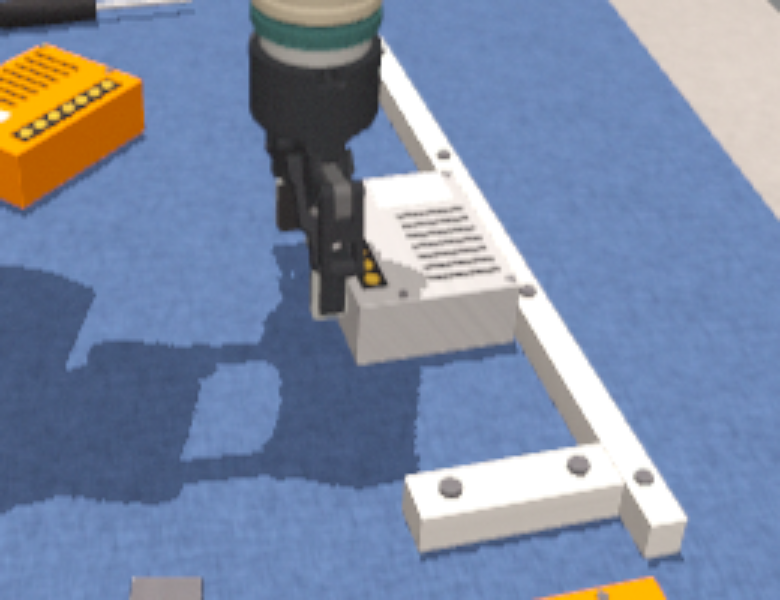

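The psu is almost at the fence: its near corner (520,340) meets the fence's foot. The force still reads only sliding friction, so I'll continue in 1 mm steps.

Emit:
servo_tool(increments=[{"slide": [0.001, 0, 0], "spin": 0}])

```text
clock: 5.25
position: [0.5128, -0.0747, 0.0073]
ee_rot: [0.0, 0.999, 0.046, -0.0]
contact_force: [-2.1, -0.3, 1.0]
width: 0.0857
```

Emit:
servo_tool(increments=[{"slide": [0.001, 0, 0], "spin": 0}])

```text
clock: 5.35
position: [0.514, -0.0746, 0.0073]
ee_rot: [0.0, 0.999, 0.046, 0.0]
contact_force: [-2.5, -0.7, 1.8]
width: 0.0852
```

Emit:
servo_tool(increments=[{"slide": [0.001, 0, 0], "spin": 0}])

```text
clock: 5.45
position: [0.5141, -0.0745, 0.0072]
ee_rot: [0.0, 0.999, 0.046, -0.001]
contact_force: [-7.1, -2.0, 5.2]
width: 0.0854
```

Emit:
servo_tool(increments=[{"slide": [0.001, 0, 0], "spin": 0}])

```text
clock: 5.55
position: [0.5141, -0.0745, 0.0073]
ee_rot: [0.0, 0.999, 0.046, -0.002]
contact_force: [-8.2, -3.2, 5.4]
width: 0.0855
```

Emit:
servo_tool(increments=[{"slide": [0.001, 0, 0], "spin": 0}])

```text
clock: 5.65
position: [0.514, -0.0744, 0.0072]
ee_rot: [-0.0, 0.999, 0.046, -0.003]
contact_force: [-11.1, -3.3, 8.6]
width: 0.0856
```

Emit:
servo_tool(increments=[{"slide": [0.002, 0, 0], "spin": 0}, {"slide": [0.001, 0, 0], "spin": 0}, {"slide": [0, 0, 0], "spin": 0}, {"slide": [0, 0, 0], "spin": 0}])

```text
clock: 6.05
position: [0.5139, -0.0743, 0.0069]
ee_rot: [-0.0, 0.999, 0.046, -0.006]
contact_force: [-14.8, -4.9, 10.8]
width: 0.0852
```

```bash
python3 -c "
from h import *
st()
cv2.imwrite('pics/w5.png',eyes.get_image('wrist'))
cv2.imwrite('pics/s5.png',cv2.resize(eyes.get_image('side')[180:340,280:440],None,fx=5,fy=5)[:, :800][:600])"
```

```text
t 6.05 fence-xy [-0.1081 -0.0228] z 0.0069 relyaw 0.0009 F [-14.8  -4.9  10.8] w 0.0852
```

View pics/w5.png

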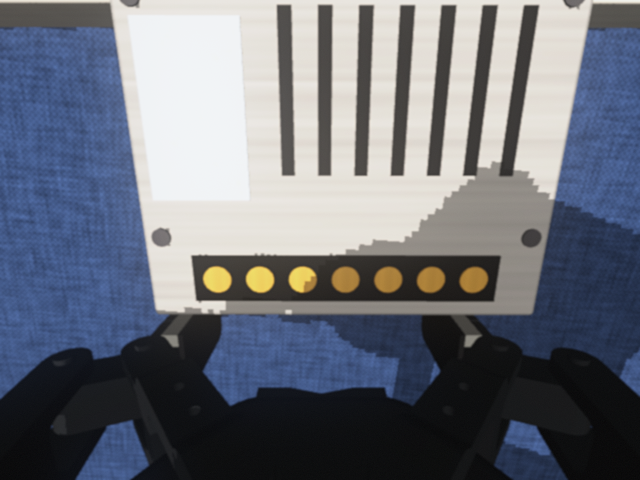

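View pics/s5.png

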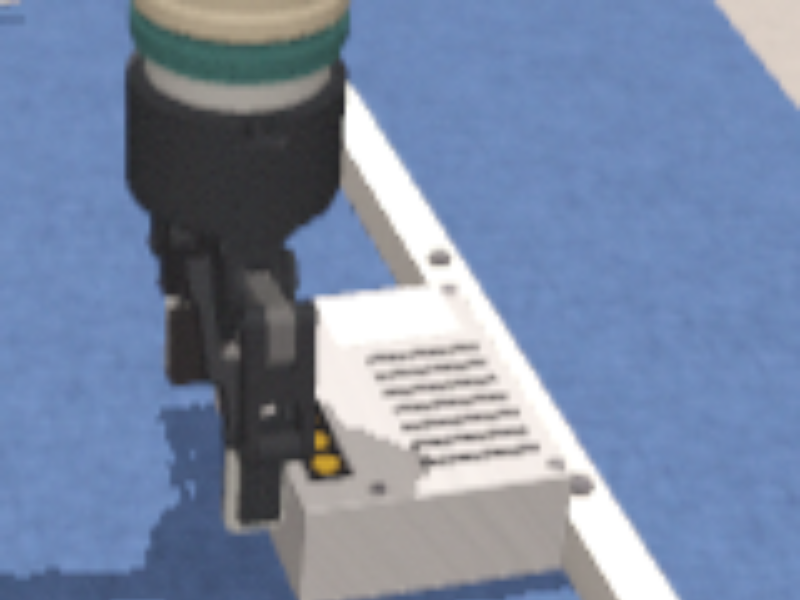

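The psu is flush: the fence edge shows level at row 27 on both sides of the box, and the force has risen to 15 N. Backing off and raising next. The box centre is about 23 px, or 8 mm, to the -y side of the tool.

Emit:
servo_tool(increments=[{"slide": [-0.006, 0, 0], "spin": 0}, {"slide": [-0.02, 0, 0], "spin": 0}, {"slide": [-0.03, 0, 0], "spin": 0}, {"slide": [0, 0, -0.03], "spin": 0}, {"slide": [0, 0, -0.04], "spin": 0}, {"slide": [0, 0, -0.04], "spin": 0}, {"slide": [0, 0, -0.04], "spin": 0}, {"slide": [0, 0, 0], "spin": 0}], hand=1)

```text
clock: 6.95
position: [0.4697, -0.0806, 0.1632]
ee_rot: [0.003, 0.999, 0.046, 0.008]
contact_force: [0.1, -0.9, -0.5]
width: 0.0853
```

```bash
python3 -c "
from h import *
st(); print(np.round(manip.get_state()['qpos'],2))
cv2.imwrite('pics/w6.png',eyes.get_image('wrist'))"
```

```text
t 6.95 fence-xy [-0.1526 -0.025 ] z 0.1632 relyaw 0.0007 F [ 0.1 -0.9 -0.5] w 0.0853
[-0.32  0.17  1.83  0.    1.13  1.16]
```

View pics/w6.png

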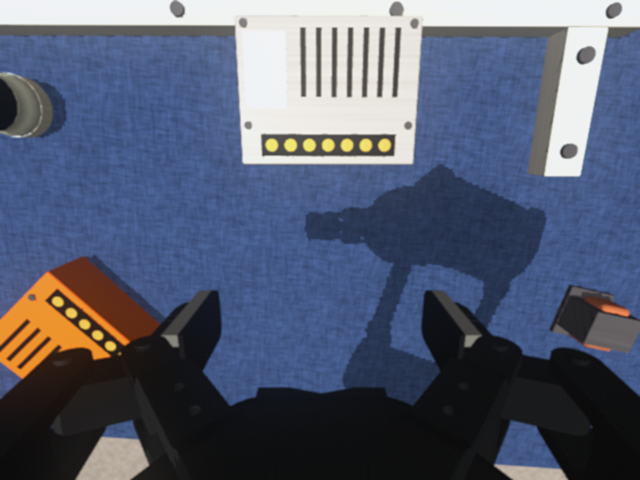

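The psu is flat to the fence, with top corners (236,17), (423,17), (415,163) and (243,163). Working out where its end face is.

```bash
cat >> h.py <<'E'
from scipy.spatial.transform import Rotation as Rn
def wray(pts,z):
    s=manip.get_state(); c=eyes.calibration("wrist"); q=s["ee_rot"]; R=Rn.from_quat([q[1],q[2],q[3],q[0]]).as_matrix()
    H=c["hand_eye"]; C=s["position"]+R@H[:3,3]; out=[]
    for u,v in pts:
        d=R@H[:3,:3]@np.array([(u-c["cx"])/c["fx"],(v-c["cy"])/c["fy"],1]); out.append(ff(C+d*(z-C[2])/d[2]))
    return np.array(out)
E
python3 -c "
from h import *
P=wray([(236,17),(423,17),(415,163),(243,163)],.045);print(P,P.mean(0))
print('fence edge',wray([(20,25),(600,25)],.025)); print('stop',wray([(545,175),(567,30)],.025)); print('jar',wray([(22,103)],.03))"
```

```text
[[-0.002   0.0326]
 [-0.0019 -0.0943]
 [-0.0986 -0.0958]
 [-0.0987  0.0335]] [-0.0503 -0.031 ]
fence edge [[-7.000e-04  1.955e-01]
 [-1.000e-04 -2.306e-01]]
stop [[-0.1089 -0.2085]
 [-0.0034 -0.2068]]
jar [[-0.0548  0.2019]]
```

Emit:
servo_tool(increments=[{"slide": [0, 0, 0], "spin": -8.2}, {"slide": [0, 0, 0], "spin": -8.2}, {"slide": [0, 0, 0], "spin": -8.2}, {"slide": [0, 0, 0], "spin": -8.2}, {"slide": [0, 0, 0], "spin": -8.2}, {"slide": [0, 0, 0], "spin": -8.2}, {"slide": [0, 0, 0], "spin": -8.2}, {"slide": [0, 0, 0], "spin": -8.2}], hand=0.68)

```text
clock: 7.8
position: [0.4642, -0.079, 0.1558]
ee_rot: [-0.0, 0.813, 0.582, -0.0]
contact_force: [0.4, 0.0, 0.2]
width: 0.058
```

Emit:
servo_tool(increments=[{"slide": [0, 0, 0], "spin": -8.2}, {"slide": [0, 0, 0], "spin": -8.2}, {"slide": [0, 0, 0], "spin": -8.0}, {"slide": [0.035, 0.033, 0], "spin": 0}, {"slide": [0.035, 0.033, 0], "spin": 0}, {"slide": [0.033, 0.033, 0], "spin": 0}, {"slide": [0, 0, 0], "spin": 0}, {"slide": [0, 0, 0], "spin": 0}])

```text
clock: 8.6
position: [0.5531, 0.0334, 0.1555]
ee_rot: [-0.001, 0.673, 0.74, -0.001]
contact_force: [0.1, -0.8, -0.1]
width: 0.0585
```

```bash
python3 -c "
from h import *
st()
cv2.imwrite('pics/w7.png',eyes.get_image('wrist'))
cv2.imwrite('pics/s7.png',eyes.get_image('side')[:,:])"
```

```text
t 8.6 fence-xy [-0.0592  0.0809] z 0.1555 relyaw 1.5737 F [ 0.1 -0.8 -0.1] w 0.0585
```

View pics/w7.png

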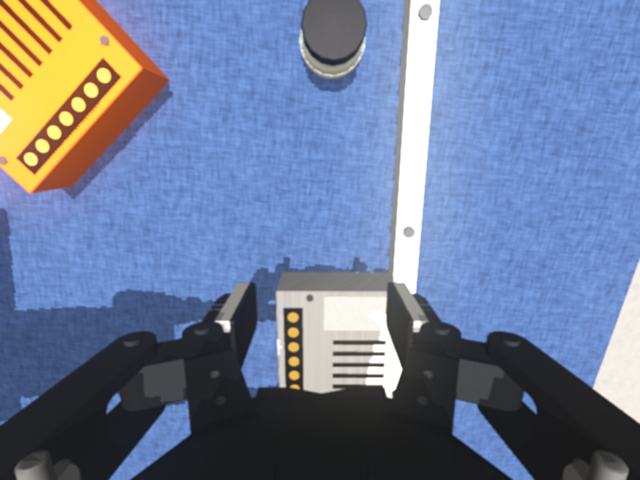

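View pics/s7.png

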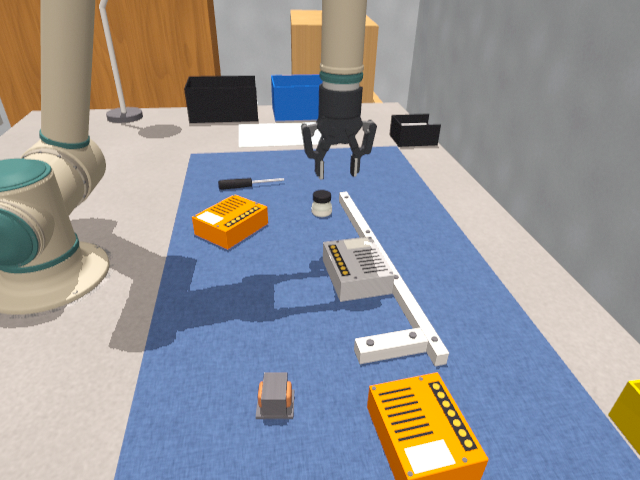

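Positions in the fence frame: psu centre (-0.050, -0.031), stop face y about -0.208, and the tool 36 mm clear of the psu's +y end. The wrist view shows the psu (278–400, 272) directly behind the fingers, with the jar well clear at (334,35). Descending.

Emit:
servo_tool(increments=[{"slide": [0, 0.004, 0.04], "spin": 0}, {"slide": [0, 0, 0.04], "spin": 0}, {"slide": [0, 0, 0.04], "spin": 0}, {"slide": [0, 0, 0.02], "spin": 0}, {"slide": [0, 0, 0.004], "spin": 0}, {"slide": [0, 0, 0], "spin": 0}])

```text
clock: 9.3
position: [0.5565, 0.0319, 0.0131]
ee_rot: [-0.0, 0.674, 0.738, -0.0]
contact_force: [1.1, 0.1, 0.8]
width: 0.0578
```

```bash
python3 -c "
from h import *
st()
cv2.imwrite('pics/s8.png',cv2.resize(eyes.get_image('side')[100:340,240:560],None,fx=2.5,fy=2.5))"
```

```text
t 9.3 fence-xy [-0.0559  0.0791] z 0.0131 relyaw 1.5699 F [1.1 0.1 0.8] w 0.0578
```

View pics/s8.png

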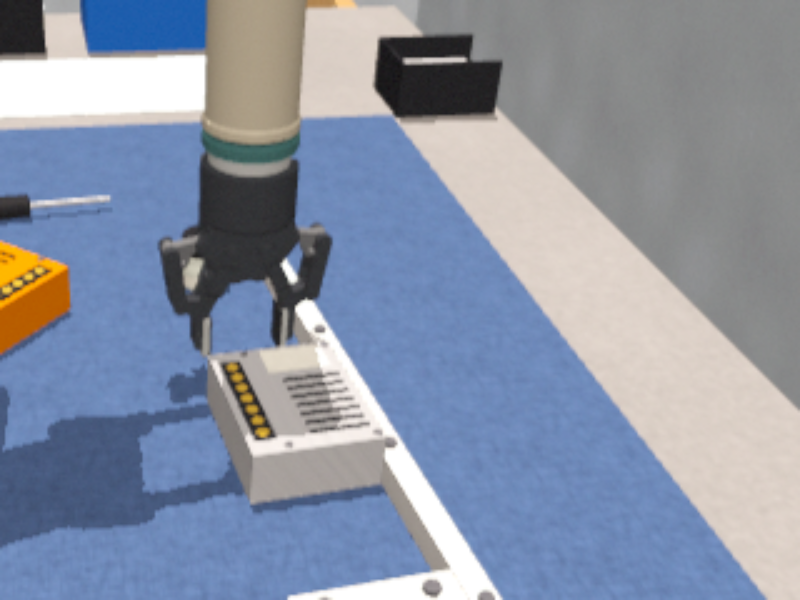

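The fingers sit behind the psu's end face and clear of the fence. Pushing along the fence with a slight bias towards it.

Emit:
servo_tool(increments=[{"slide": [-0.02, 0, 0.003], "spin": 0}, {"slide": [-0.009, 0, 0], "spin": 0}, {"slide": [-0.005, 0.0001, 0], "spin": 0}, {"slide": [-0.006, 0.0002, 0], "spin": 0}, {"slide": [-0.006, 0.0002, 0], "spin": 0}, {"slide": [-0.006, 0.0002, 0], "spin": 0}, {"slide": [-0.006, 0.0002, 0], "spin": 0}, {"slide": [-0.006, 0.0002, 0], "spin": 0}])

```text
clock: 10.15
position: [0.5639, -0.0308, 0.0102]
ee_rot: [-0.0, 0.674, 0.739, -0.0]
contact_force: [-1.8, 3.8, 3.5]
width: 0.0585
```

```bash
python3 -c "
from h import *
st()
cv2.imwrite('pics/s9.png',cv2.resize(eyes.get_image('side')[150:390,260:580],None,fx=2.5,fy=2.5))"
```

```text
t 10.15 fence-xy [-0.0542  0.0159] z 0.0102 relyaw 1.5714 F [-1.8  3.8  3.5] w 0.0585
```

View pics/s9.png

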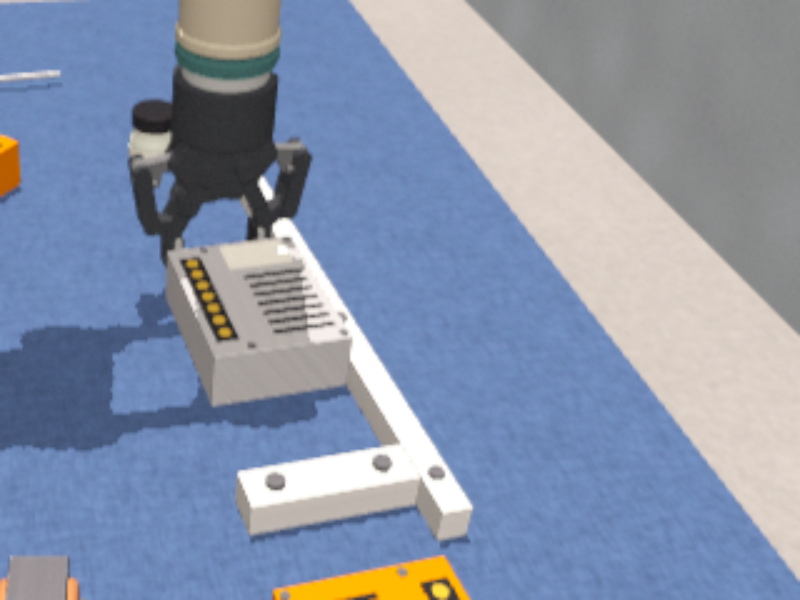

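The psu is sliding flush along the fence and the jar is untouched. Continuing.

Emit:
servo_tool(increments=[{"slide": [-0.006, 0.0002, 0], "spin": 0}, {"slide": [-0.006, 0.0002, 0], "spin": 0}, {"slide": [-0.006, 0.0002, 0], "spin": 0}, {"slide": [-0.006, 0.0002, 0], "spin": 0}, {"slide": [-0.006, 0.0002, 0], "spin": 0}, {"slide": [-0.006, 0.0002, 0], "spin": 0}, {"slide": [-0.006, 0.0002, 0], "spin": 0}, {"slide": [-0.006, 0.0002, 0], "spin": 0}])

```text
clock: 11.0
position: [0.5686, -0.0783, 0.0099]
ee_rot: [-0.002, 0.674, 0.739, -0.001]
contact_force: [-3.4, 4.6, 2.5]
width: 0.058
```

Emit:
servo_tool(increments=[{"slide": [-0.006, 0, 0], "spin": 0}, {"slide": [-0.006, 0, 0], "spin": 0}, {"slide": [-0.005, 0, 0], "spin": 0}, {"slide": [-0.003, 0, 0], "spin": 0}, {"slide": [-0.002, 0, 0], "spin": 0}])

```text
clock: 11.5
position: [0.5709, -0.1004, 0.0098]
ee_rot: [-0.001, 0.674, 0.739, -0.001]
contact_force: [-2.9, 4.4, 1.7]
width: 0.0579
```

```bash
python3 -c "
from h import *
st()
cv2.imwrite('pics/s10.png',cv2.resize(eyes.get_image('side')[190:390,280:520],None,fx=3,fy=3))
cv2.imwrite('pics/t10.png',cv2.resize(eyes.get_image('top')[150:280,320:480],None,fx=4,fy=4,interpolation=cv2.INTER_CUBIC))"
```

```text
t 11.5 fence-xy [-0.0536 -0.054 ] z 0.0098 relyaw 1.5709 F [-2.9  4.4  1.7] w 0.0579
```

View pics/s10.png

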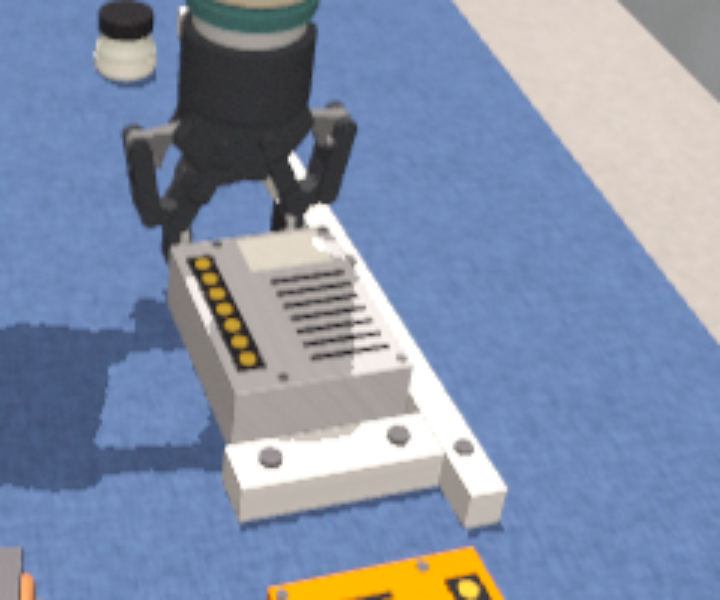

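View pics/t10.png

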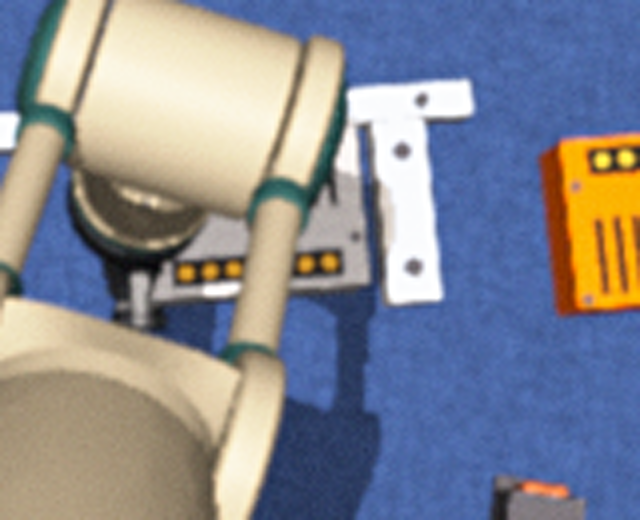

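The psu is flush to the fence with a small gap left, between (370,285) and (385,285) in the top crop. I'll creep to contact.

Emit:
servo_tool(increments=[{"slide": [-0.003, 0, 0], "spin": 0}, {"slide": [-0.003, 0, 0], "spin": 0}, {"slide": [-0.002, 0, 0], "spin": 0}, {"slide": [-0.001, 0, 0], "spin": 0}, {"slide": [-0.001, 0, 0], "spin": 0}])

```text
clock: 12.1
position: [0.5738, -0.1107, 0.0104]
ee_rot: [0.001, 0.674, 0.739, 0.0]
contact_force: [-1.7, 2.1, -0.5]
width: 0.0581
```

Emit:
servo_tool(increments=[{"slide": [-0.001, 0, 0], "spin": 0}, {"slide": [-0.001, 0, 0], "spin": 0}])

```text
clock: 12.3
position: [0.5739, -0.1126, 0.0104]
ee_rot: [0.001, 0.674, 0.739, 0.0]
contact_force: [-0.8, 1.5, -0.0]
width: 0.0582
```

Emit:
servo_tool(increments=[{"slide": [-0.001, 0, 0], "spin": 0}, {"slide": [-0.001, 0, 0], "spin": 0}])

```text
clock: 12.5
position: [0.574, -0.1145, 0.0104]
ee_rot: [0.001, 0.674, 0.739, 0.0]
contact_force: [-0.1, 2.1, -0.5]
width: 0.0583
```

Emit:
servo_tool(increments=[{"slide": [-0.001, 0, 0], "spin": 0}])

```text
clock: 12.6
position: [0.5739, -0.1154, 0.0104]
ee_rot: [0.0, 0.674, 0.739, 0.0]
contact_force: [0.3, 2.6, -0.6]
width: 0.0581
```

Emit:
servo_tool(increments=[{"slide": [-0.001, 0, 0], "spin": 0}])

```text
clock: 12.7
position: [0.574, -0.1156, 0.0104]
ee_rot: [-0.0, 0.674, 0.739, 0.001]
contact_force: [1.1, 6.2, -0.2]
width: 0.0581
```

Emit:
servo_tool(increments=[{"slide": [-0.001, 0, 0], "spin": 0}])

```text
clock: 12.8
position: [0.5741, -0.1156, 0.0105]
ee_rot: [-0.001, 0.674, 0.739, 0.001]
contact_force: [1.4, 9.5, 0.7]
width: 0.0583
```

Emit:
servo_tool(increments=[{"slide": [-0.001, 0, 0], "spin": 0}])

```text
clock: 12.9
position: [0.5741, -0.1156, 0.0105]
ee_rot: [-0.001, 0.674, 0.738, 0.002]
contact_force: [0.3, 12.4, 1.7]
width: 0.0579
```

Emit:
servo_tool(increments=[{"slide": [-0.001, 0, 0], "spin": 0}])

```text
clock: 13.0
position: [0.5741, -0.1155, 0.0105]
ee_rot: [-0.002, 0.674, 0.738, 0.002]
contact_force: [1.4, 14.2, 2.3]
width: 0.0578
```

The psu is on the stop: the tool has stalled at y = -0.1156 while the force climbs to 14 N. Hold, back off, rise, and move aside for a check.

Emit:
servo_tool(increments=[{"slide": [0, 0, 0], "spin": 0}, {"slide": [0, 0, 0], "spin": 0}, {"slide": [0.006, 0, 0], "spin": 0}, {"slide": [0.02, 0, 0], "spin": 0}, {"slide": [0.03, 0, 0], "spin": 0}, {"slide": [0, 0, -0.03], "spin": 0}, {"slide": [0, 0, -0.04], "spin": 0}, {"slide": [0, 0, -0.04], "spin": 0}])

```text
clock: 13.8
position: [0.5686, -0.0639, 0.1213]
ee_rot: [0.0, 0.673, 0.739, -0.001]
contact_force: [1.7, -1.1, -0.4]
width: 0.0579
```

Emit:
servo_tool(increments=[{"slide": [0, -0.02, -0.04], "spin": 0}, {"slide": [0, -0.04, -0.02], "spin": 0}, {"slide": [0, -0.04, 0], "spin": 0}, {"slide": [0, -0.04, 0], "spin": 0}, {"slide": [0, -0.04, 0], "spin": 0}, {"slide": [0, -0.03, 0], "spin": 0}, {"slide": [0, 0, 0], "spin": 0}, {"slide": [0, 0, 0], "spin": 0}])

```text
clock: 14.6
position: [0.3599, -0.0836, 0.1809]
ee_rot: [0.002, 0.674, 0.739, 0.0]
contact_force: [0.4, -0.1, -0.1]
width: 0.0583
```

```bash
python3 -c "
from h import *
st()
a=eyes.get_image('top'); cv2.imwrite('pics/t11.png',a)
cv2.imwrite('pics/t11c.png',cv2.resize(a[160:270,320:450],None,fx=5,fy=5,interpolation=cv2.INTER_CUBIC))
cv2.imwrite('pics/s11.png',cv2.resize(eyes.get_image('side')[200:390,300:500],None,fx=3,fy=3,interpolation=cv2.INTER_CUBIC))"
```

```text
t 14.6 fence-xy [-0.2622 -0.0179] z 0.1809 relyaw 1.5704 F [ 0.4 -0.1 -0.1] w 0.0583
```

View pics/t11.png

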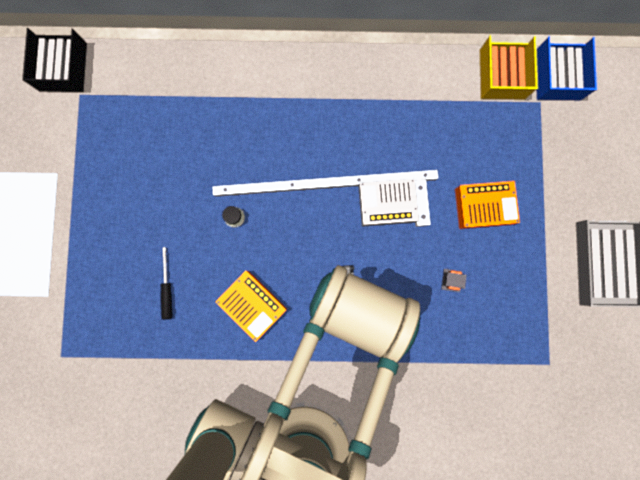

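View pics/t11c.png

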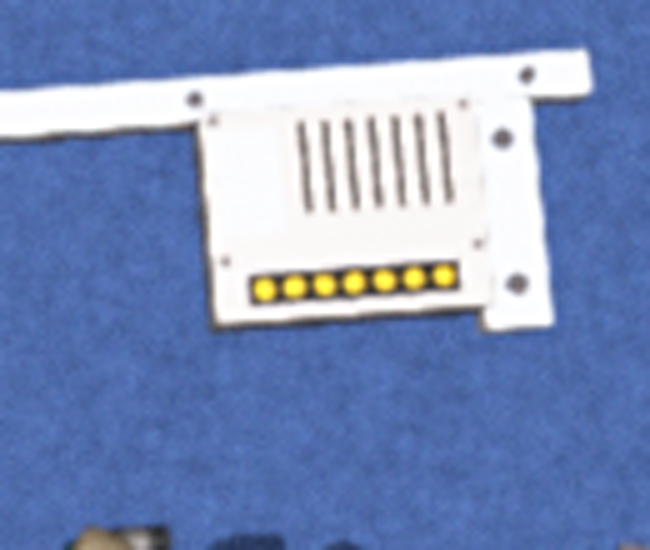

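View pics/s11.png

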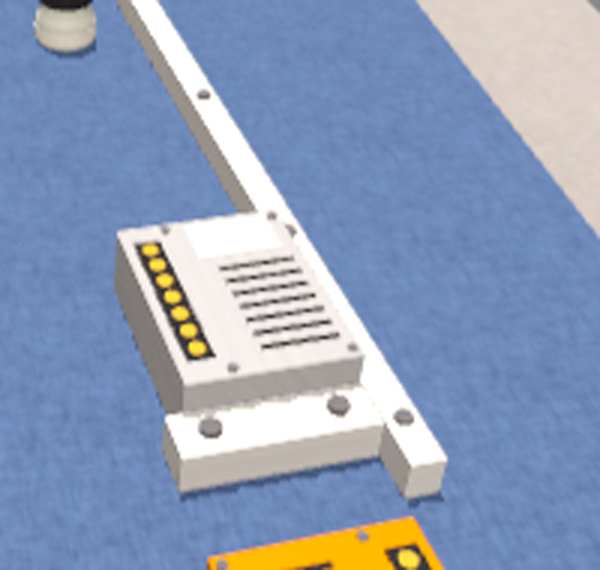

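The psu sits squarely in the corner, and the jar, driver and transformer appear unmoved. I'll measure it using the near edge (215,327)–(490,308) and the screws (212,120), (463,104), (478,243) and (225,261).

```bash
python3 - <<'E'
from h import *
np.set_printoptions(precision=4,suppress=True)
fr=lambda P:np.array([ff(p) for p in P])
A=ray("top",crop([(88,293),(328,217),(374,355),(131,431)],290,160),.045)
B=ray("top",crop([(212,120),(463,104),(478,243),(225,261)],320,160),.045)
c0=np.array([.5155,-.0706])
H=(A-A.mean(0)).T@(B-B.mean(0)); a=np.arctan2(H[0,1]-H[1,0],H[0,0]+H[1,1])
R=np.array([[np.cos(a),-np.sin(a)],[np.sin(a),np.cos(a)]]); c=B.mean(0)+R@(c0-A.mean(0))
print("rot",a,"yaw rel",.3254+a-FY,"centre",ff(c), "res",np.abs((B-B.mean(0))-(A-A.mean(0))@R.T).max())
E1=fr(ray("top",crop([(215,327),(490,308)],320,160),.045)); d=E1[0]-E1[1]; print("near edge",E1,"ang",np.arctan2(-d[0],d[1]))
i=[cv2.imread(f"pics/{n}.png") for n in("top0","t11")]
for nm,(x0,x1,y0,y1) in dict(jar=(215,255,200,232),driver=(150,185,240,325),trafo=(435,472,262,298)).items():
    d=cv2.absdiff(i[0][y0:y1,x0:x1],i[1][y0:y1,x0:x1]); print(nm,d.mean(),d.max())
E
```

```text
rot -0.2345419455825197 yaw rel -0.000841945582519682 centre [-0.049  -0.1451] res 0.0011566255584939955
near edge [[-0.1003 -0.078 ]
 [-0.1009 -0.2067]] ang -0.004661970887328627
jar 2.9130208333333334 16
driver 2.8521008403361345 18
trafo 2.8656156156156154 14
```

```bash
python3 -c "
from rig import manip
s=manip.get_state(); print(abs(s['qd']).max(), s['contact_force']); print(manip.sign_off())"
```

```text
0.015012643978577184 [-0.56438729 -0.28530823 -0.90076269]
the job is handed in; nothing more can be done
None
```

The power supply is in the corner, flat against the fence with its end against the stop, and the job is handed in at about 14.7 s of the 48 s; sign-off gave no verdict. I pushed its long side with the open fingers until the force rose to about 15 N on the fence. Then I pushed its end with the half-open fingers until the tool stalled at about 14 N on the stop. It was never gripped or lifted.

| Last check (top camera, fence frame) | Measured | Target |
|---|---|---|
| Unit centre, x | -0.049 m | -0.050 m |
| Unit centre, y | -0.145 m | -0.145 m |
| Angle to fence | -0.001 rad from the screws, -0.005 rad from the near edge | below 0.035 rad |

- **Bystanders:** the jar, screwdriver and transformer showed no change from the first image.
- **Robot:** it stood clear, with contact force near zero.
- **Disagreements:** the two angle readings differ by about 0.004 rad. The fingers also met the fence about 3 mm, and the stop about 1 mm, beyond the first image estimate, roughly the calibration error.
- **Refused calls:** the first two move calls were rejected because some rows lacked "spin"; nothing moved.

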